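# Fetch the tea light from behind the jars

### The arm

A 6-joint arm with a two-finger parallel gripper is mounted at the origin on a cart in front of the work surface, level with it; the furniture and walls round the work are solid. World frame = base frame: x ahead of the robot, y to its left, z up, the work surface at z = 0. Lengths are in m, angles in rad, forces in N, time in s.
With the tool pointing down it reaches from about 0.3 to 0.875 m from the base axis. Payload 6.4 kg.
Tool frame: the origin (TCP) lies at the very end of the fingers, on their centre line; the grasp point (between the pads) lies 19 mm behind it; z points along the fingers, y is the line along which they close (so a half turn about z gives the same grasp; the last joint's range is limited). The gripper opens to 85 mm and grips with 20 to 120 N. Pads are 22 mm wide; open, the fingers measure 114 mm over their backs; the gripper's body (76 mm by 85 mm) begins 54 mm behind the grasp point. The pads swing forward as they close: fully open they stand 13 mm farther back than shut.
Start: joints at [0.945, 0.181, 1.607, -0, 1.354, -0.206], TCP at [0.234, 0.525, 0.231] pointing down, gripper open.
Joint ranges: [-2.99, 2.99], [-0.89, 2.07], [0.3, 2.58], [-1.14, 4.28], [0, 2.63], [-3.12, 3.12]. Speed limits (rad/s): [2.57, 2.57, 3.01, 3.14, 3.14, 3.14].

### API

Orientations are given as a unit quaternion [w, x, y, z].
In Python, from bench import * gives the robot as it stands. The module is installed in compiled form; this text tells all that it offers.
- The arm moves only by the tool arm_command, never from a script. Its arguments are lists of equal length, an entry for each row: "dp": the shift along the tool's x, y, z in units of 0.25 m (1.0 is 0.25 m), a list of three; "turn": the turn, a rotation vector about the tool's x, y, z in units of 30 degrees (1.0 is 30 degrees), a list of three; "jaw": the opening, from 0 (shut) to 1 (fully open). A call has 1 to 5 rows; each row is the pose to reach, as a shift and turn from the pose commanded when the call began, along the tool's axes at that moment; what a row does not reach only later rows make up. A row lasts 1/8 s, in which the tool goes at most 62.5 mm and 10.7 degrees, less where a joint would pass 70% of its speed; a pose out of reach is approached as far as the arm can. A call with a number of a shift or a turn outside -1 to 1 is refused whole. A call with a gripper value outside its range is refused whole. The fingers move at their own pace and stop on an object; the grip force is fixed at half the most. Time passes only in rows, so rows that repeat a pose let the fingers close. It gives the time, the measured TCP pose, the force, the opening and the grip force at its end, in the units of the state.
- get_obs(): the state, without advancing time (a new reading comes with each control period).
- camera(name): name is "side" or "top"; returns the picture (384x512x3 uint8, blue, green, red); there is no depth.
- get_calibration(name): a dict with "camera_matrix" (3x3 intrinsics, pixels), "R" (3x3) and "t" (3): a world point X has camera coordinates R X + t. Camera axes: x right, y down, z forward; pixel columns grow to the right and rows downward; lengths in m; the calibration is good to about 2 mm. A picture is of the moment at which its call begins. get_calibration takes no time and is no camera call.
- hand_in(): hands the job in; it is judged then, once.
The state is a dict: "time_s": time; "q": joint angles; "dq": joint speeds; "joint_efforts": joint torques, N m; "eef_pos": TCP position; "eef_rot": TCP orientation; "wrist_force": force on the tool from outside, world axes, zero at the start; "torque": the same for the moment, N m; "opening": opening from 0.0 (shut) to 1.0 (fully open); "grasp_force": force on a finger pad.
Only numpy, scipy, OpenCV 4.12 (cv2) and the standard library are available. Lean on these libraries where they do the work, as an engineer would, in place of code of your own. Each camera call takes 0.05 s, during which the arm holds its last target. There are 200 camera calls.

### The job

The tea light stands at the back of the wooden spice tray, hemmed in by two spice jars and a mill. First stand all three upright on the chopping board without moving the tea light, then take the tea light out and set it upright in the middle of the round wooden coaster, and only then put the jars and the mill back, each upright on the very pad it came from. Do not tip anything over, and leave the kitchen timer, the cup and the teaspoon where they are.

Things in the scene. Friction and masses are not known exactly. Their poses are not given: they have to be found in the camera images.
- spice_tray: Fixed wooden tray, 170 x 210 mm (its x by y). Origin: centre of the underside; z up, +x to the back, away from the robot. Floor at z 10 mm, lip 6 mm wide with top at z 16 mm. Flush cork pads at x, y (mm): front (-47, 0), left (8, 60), right (8, -60), 54 mm across, one each for the jars and the mill (which is on which changes; within 3 mm of centre); tea light's (15, 0), 44 mm across.
- red_capped_jar: Loose round spice jar with a broad red cap, 42 mm across the body, 45 mm across the cap, 106 mm tall (cap from 85 mm up), about 0.11 kg, upright on one of the tray's outer pads. Origin: centre of the underside; z up.
- black_capped_jar: Loose round, slimmer spice jar with a black cap and green label, 40 mm across, 105 mm tall (cap from 84 mm up), about 0.11 kg, upright on one of the tray's outer pads. Origin: centre of the underside; z up.
- mill: Loose round grey and clear mill (shaker) with a domed head, 44 mm across the body, which is grippable to about 65 mm height, head 34 mm across, 90 mm tall, about 0.12 kg, upright (leaning up to 3 degrees) on one of the tray's outer pads. Origin: centre of the underside; z up.
- tea_light: Loose tea light: low round cup with greenish wax, 38 mm across, 15 mm tall, 0.02 kg, on the tray's back middle pad between the taller things. Origin: centre of the underside; z up.
- board: Fixed beech chopping board lying flat, 230 mm along its x, 330 mm along its y, 16 mm thick, to the left or right of the tray (changes), its long side roughly pointing away from the robot. Origin: centre of the underside; z up; the top is 16 mm above the worktop. The side area for the jars and the mill.
- coaster: Fixed flat round dark wooden coaster, 110 mm across, 8 mm thick, on the side of the tray where the board is not. Origin: centre of the underside; z up; its flat top is 8 mm above the worktop.
- timer: Bystander: red and white kitchen timer, 64 mm across, 52 mm tall, at the back right. Origin: centre of the underside. Leave alone.
- cup: Bystander: small white cup, red inside, 62 x 92 mm with its handle, 51 mm tall, behind the tray on the right. Origin: centre of the underside. Leave alone.
- teaspoon: Bystander: metal teaspoon, 130 mm long along its x, 26 mm wide, 11 mm high, lying in front of the tray near the robot. Origin: centre of the underside. Leave alone.

How it is judged:
On the way, in this order (a step that is already met when the one before it is completed fails the run):
1. Both jars and the mill stand upright and released on the chopping board, the tea light still in its place (angle between each of red_capped_jar, black_capped_jar, mill's own z axis and vertical below 0.17 rad and z of red_capped_jar in the frame of board between 0.011 and 0.022 m and linear speed of each of red_capped_jar, black_capped_jar, mill below 0.03 m/s and contact force between each of red_capped_jar, black_capped_jar, mill and the fingers below 0.2 N and x of red_capped_jar in the frame of board between -0.11 and 0.11 m and y of red_capped_jar in the frame of board between -0.16 and 0.16 m and z of black_capped_jar in the frame of board between 0.011 and 0.022 m and x of black_capped_jar in the frame of board between -0.11 and 0.11 m and y of black_capped_jar in the frame of board between -0.16 and 0.16 m and z of mill in the frame of board between 0.011 and 0.022 m and x of mill in the frame of board between -0.11 and 0.11 m and y of mill in the frame of board between -0.16 and 0.16 m and distance of tea_light from where it was at the start of the episode below 0.02 m), for 0.2 s.
2. The tea light stands released in the middle of the coaster while both jars and the mill are still on the board (horizontal distance between tea_light and coaster below 0.015 m and height (world z) of tea_light between 0.004 and 0.012 m and angle between each of tea_light, red_capped_jar, black_capped_jar, mill's own z axis and vertical below 0.17 rad and linear speed of tea_light below 0.02 m/s and contact force between each of tea_light, red_capped_jar, black_capped_jar, mill and the fingers below 0.2 N and z of red_capped_jar in the frame of board between 0.011 and 0.022 m and linear speed of each of red_capped_jar, black_capped_jar, mill below 0.03 m/s and x of red_capped_jar in the frame of board between -0.11 and 0.11 m and y of red_capped_jar in the frame of board between -0.16 and 0.16 m and z of black_capped_jar in the frame of board between 0.011 and 0.022 m and x of black_capped_jar in the frame of board between -0.11 and 0.11 m and y of black_capped_jar in the frame of board between -0.16 and 0.16 m and z of mill in the frame of board between 0.011 and 0.022 m and x of mill in the frame of board between -0.11 and 0.11 m and y of mill in the frame of board between -0.16 and 0.16 m), for 0.2 s.
At the end, for the whole second after the job is handed in: Both jars and the mill stand upright (within 10 degrees) and at rest, each within 15 mm of where it stood at the start; the tea light stands upright, released and at rest on the coaster, its centre within 15 mm of the coaster's (horizontal distance between tea_light and coaster below 0.015 m and height (world z) of tea_light between 0.004 and 0.012 m and angle between each of tea_light, red_capped_jar, black_capped_jar, mill's own z axis and vertical below 0.17 rad and linear speed of each of tea_light, red_capped_jar, black_capped_jar, mill below 0.02 m/s and contact force between tea_light and the fingers below 0.2 N and distance of each of red_capped_jar, black_capped_jar, mill from where it was at the start of the episode below 0.015 m); the robot touches nothing.
It fails at once if A jar, the mill or the tea light is tipped over (angle between any of red_capped_jar, black_capped_jar, mill, tea_light's own z axis and vertical above 1 rad).
It fails at once if The timer, the cup or the teaspoon is moved by more than 25 mm (distance of any of timer, cup, teaspoon from where it was at the start of the episode above 0.025 m).
It also fails if it takes over 144 s, if anything falls off the work surface, if the arm or the gripper's body presses on something with over 40 N, if the wrist force passes 120 N, or if a joint passes its speed limit or range.

## Working session

There is one attempt and no reset: what is moved stays moved. The work goes in short steps, Python scripts to look and compute and a tool call to move; the robot and the scene stay as the last step left them, time stands still between calls to the robot, and variables do not carry over. Pictures are saved under pics/ and viewed, at most 14 in all, crops included, and the job is handed in when it is done.

Besides the shell and the picture viewer there is one more tool, called after "Call:" as name(argument=value, ...) on one line, values as JSON. arm_command: Moves the arm, as the interface text tells. Its arguments: {"type":"object","properties":{"dp":{"type":"array"},"turn":{"type":"array"},"jaw":{"type":"array"}},"required":["dp","turn","jaw"]}

```bash
mkdir -p pics; python3 - <<'E'
from bench import *
import cv2,numpy as np
o=get_obs();print({k:np.round(v,3) for k,v in o.items()})
for n in("top","side"):
    im=camera(n);cv2.imwrite(f"pics/{n}0.png",im);c=get_calibration(n)
    print(n,c["camera_matrix"],np.round(c["R"],4),c["t"])
E
```

```text
{'time_s': np.float64(0.0), 'q': array([ 0.945,  0.182,  1.608, -0.   ,  1.354, -0.206]), 'dq': array([ 0.001, -0.   , -0.001, -0.   ,  0.002, -0.   ]), 'joint_efforts': array([-1.0000e-03, -4.4485e+01, -3.5134e+01, -0.0000e+00,  9.0000e-03,
       -0.0000e+00]), 'eef_pos': array([0.234, 0.525, 0.23 ]), 'eef_rot': array([-0.   ,  0.208,  0.978, -0.001]), 'wrist_force': array([-0.84 ,  0.235, -0.209]), 'torque': array([-0.024, -0.001, -0.003]), 'grasp_force': np.float64(0.0), 'opening': np.float64(1.001)}
top [[393.01144539   0.         252.69365063]
 [  0.         393.01144539 191.56318256]
 [  0.           0.           1.        ]] [[-0.0107 -0.9999  0.0028]
 [-0.9922  0.0103 -0.1245]
 [ 0.1244 -0.0041 -0.9922]] [0.02071811 0.54984946 0.96681713]
side [[418.24942663   0.         256.06973007]
 [  0.         418.24942663 200.03651529]
 [  0.           0.           1.        ]] [[ 0.8538 -0.52    0.0263]
 [-0.1767 -0.3368 -0.9249]
 [ 0.4898  0.785  -0.3794]] [-0.50640165  0.15565173  0.95979572]
```

View pics/top0.png

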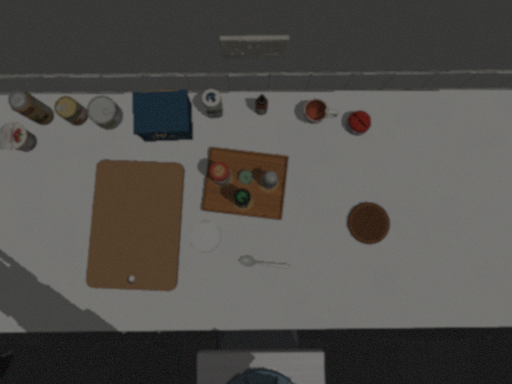

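View pics/side0.png

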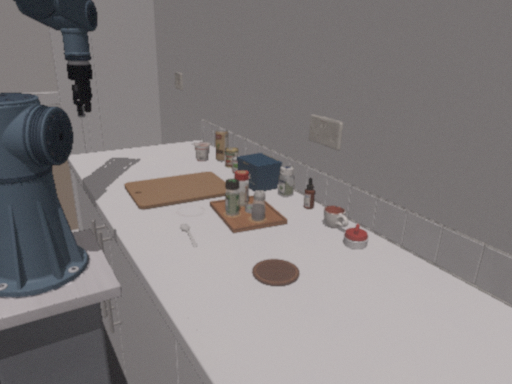

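Top view: the red cap is at about (220,172) on the left pad, the black cap at (242,198) on the front pad, the mill at (270,180) on the right pad and the tea light at (246,177). The board is on the left, around (136,225), and the coaster on the right at (369,222). Next I'll enlarge the tray in both views.

```bash
cat > h.py <<'E'
import cv2,numpy as np
from bench import *
def ray(n,uv):
    c=get_calibration(n);R=np.array(c["R"]);d=R.T@np.linalg.solve(c["camera_matrix"],[*uv,1]);return -R.T@np.array(c["t"]),d/np.linalg.norm(d)
def onz(n,uv,z):
    o,d=ray(n,uv);return (o+d*(z-o[2])/d[2])[:2]
def px(n,X):
    c=get_calibration(n);p=np.array(c["camera_matrix"])@(np.array(c["R"])@X+c["t"]);return p[:2]/p[2]
def blob(m,box):
    x0,y0,x1,y1=box;k=np.zeros_like(m);k[y0:y1,x0:x1]=m[y0:y1,x0:x1]
    cs=cv2.findContours(k,cv2.RETR_EXTERNAL,cv2.CHAIN_APPROX_NONE)[0];return max(cs,key=cv2.contourArea)
E
python3 - <<'E'
from h import *
t=cv2.imread("pics/top0.png");s=cv2.imread("pics/side0.png")
a=cv2.resize(t[140:225,195:295],None,fx=4,fy=5*.8,interpolation=cv2.INTER_CUBIC);b=cv2.resize(s[155:235,200:300],None,fx=4,fy=4,interpolation=cv2.INTER_CUBIC)
a=np.clip(a*2.2,0,255).astype('u1')
b=cv2.copyMakeBorder(b,0,a.shape[0]-b.shape[0],0,0,0);cv2.imwrite("pics/z0.png",np.hstack([a,b]))
hsv=cv2.cvtColor(t,cv2.COLOR_BGR2HSV)
wood=cv2.inRange(hsv,(3,80,25),(22,255,255))
wood=cv2.morphologyEx(wood,cv2.MORPH_CLOSE,np.ones((5,5)))
for n,bx,z in(("tray",(195,142,295,228),.016),("board",(80,150,192,300),.016),("coaster",(340,195,400,250),.008)):
    c=blob(wood,bx);r=cv2.minAreaRect(c);P=np.array([onz("top",p,z) for p in cv2.boxPoints(r)])
    print(n,cv2.contourArea(c),np.round(r[0],1),"centre",P.mean(0).round(4),"sides",np.linalg.norm(P[1]-P[0]).round(4),np.linalg.norm(P[2]-P[1]).round(4),P.round(3).tolist())
E
```

```text
tray 4849.5 [244.5 182.9] centre [0.5762 0.036 ] sides 0.1666 0.2096 [[0.506, 0.148], [0.672, 0.13], [0.645, -0.078], [0.481, -0.056]]
board 10952.5 [134.8 225. ] centre [0.4725 0.3181] sides 0.3294 0.2348 [[0.316, 0.437], [0.646, 0.429], [0.628, 0.195], [0.3, 0.212]]
coaster 1219.5 [368.  222.5] centre [ 0.4698 -0.2832] sides 0.1044 0.101 [[0.521, -0.233], [0.52, -0.338], [0.419, -0.332], [0.42, -0.229]]
```

View pics/z0.png

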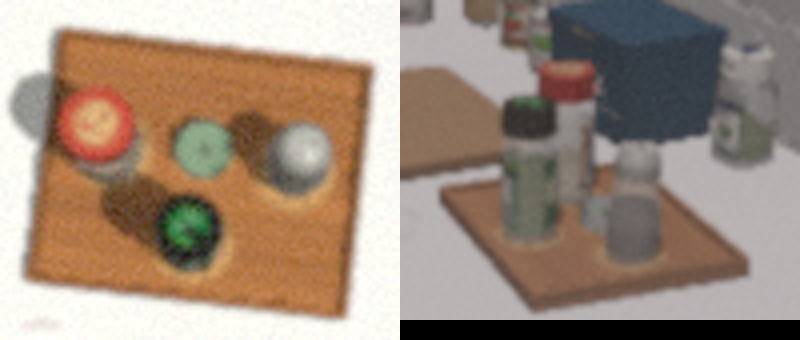

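The enlargement shows the red cap centre at about top px (219.3,171.3), black (242,197.8), tea light (245.8,177) and the mill dome (270.5,177.5). All of them fit the pads.

```bash
python3 - <<'E'
from h import *
t=cv2.imread("pics/top0.png");s=cv2.imread("pics/side0.png")
c=np.array([.5762,.036]);y=np.radians(-7);Rz=np.array([[np.cos(y),-np.sin(y)],[np.sin(y),np.cos(y)]])
for n,p in dict(front=(-.047,0),left=(.008,.06),right=(.008,-.06),tea=(.015,0)).items(): print(n,(c+Rz@p).round(4))
hs=cv2.cvtColor(t,cv2.COLOR_BGR2HSV);H,S,V=cv2.split(hs)
red=(((H<6)|(H>170))&(S>110)&(V>60)).astype('u1'); blk=((V<38)).astype('u1'); grn=((H>45)&(H<95)&(S>35)).astype('u1')
gry=((S<70)&(V>30)).astype('u1')
for n,m,b,z in(("red",red,(205,155,235,190),.116),("blk",blk,(228,184,254,212),.115),("tea",grn,(236,165,256,188),.025),("mill",gry,(259,167,281,190),.075)):
    k=blob(m,b);(u,v),r=cv2.minEnclosingCircle(k);print(n,np.round([u,v,r],1),cv2.contourArea(k),onz("top",(u,v),z).round(4),onz("top",(u+r,v),z).round(4))
for n,uv,z in(("red",(219.3,171.3),.116),("blk",(242,197.8),.115),("tea",(245.8,177),.025),("milltop",(270.5,177.5),.093)): print(n,onz("top",uv,z).round(4))
# side checks
for n,p,z in(("red",(.59,.095),.116),("blk",(.53,.042),.115),("mill",(.577,-.025),.1),("mill",(.577,-.025),.01)): print("side",n,px("side",[*p,z]).round(1))
E
```

```text
front [0.5296 0.0417]
left [0.5915 0.0946]
right [ 0.5768 -0.0245]
tea [0.5911 0.0342]
red [218.6 171.3   9.6] 59.0 [0.5887 0.095 ] [0.5885 0.0725]
blk [240.9 197.3   8.8] 200.5 [0.5268 0.043 ] [0.5266 0.0225]
tea [245.4 176.4   6.6] 108.0 [0.5908 0.0333] [0.5906 0.0163]
mill [270.  179.5   9. ] 198.5 [ 0.5743 -0.0277] [ 0.5741 -0.0498]
red [0.5887 0.0933]
blk [0.5255 0.0404]
tea [0.5893 0.0323]
milltop [ 0.5764 -0.0281]
side red [240.  171.3]
side blk [230.9 179.8]
side mill [256.7 189.3]
side mill [255.9 218.2]
```

Call:
arm_command(dp=[[-0.19,-0.13,0],[-0.38,-0.26,0],[-0.57,-0.39,0],[-0.75,-0.52,0],[-0.93,-0.645,0]], turn=[[0,0,-0.2],[0,0,-0.4],[0,0,-0.6],[0,0,-0.8],[0,0,-0.8]], jaw=[1,1,1,1,1])

```text
time_s: 0.72
eef_pos: [0.3813, 0.2814, 0.2311]
eef_rot: [-0.0, -0.0, 1.0, -0.0]
wrist_force: [0.6, -0.4, -0.2]
opening: 0.999
grasp_force: 0.0
```

Call:
arm_command(dp=[[-0.12,-0.2,0],[-0.24,-0.4,0],[-0.36,-0.6,0],[-0.48,-0.8,0],[-0.588,-0.96,0]], turn=[[0,0,0],[0,0,0],[0,0,0],[0,0,0],[0,0,0]], jaw=[1,1,1,1,1])

```text
time_s: 1.35
eef_pos: [0.5283, 0.0408, 0.231]
eef_rot: [-0.0, 0.001, 1.0, -0.0]
wrist_force: [0.5, 0.9, 0.4]
opening: 1.001
grasp_force: 0.0
```

Call:
arm_command(dp=[[0,0,0.2],[0,0,0.4],[0,0,0.6],[0,0,0.68],[0,0,0.68]], turn=[[0,0,0],[0,0,0],[0,0,0],[0,0,0],[0,0,0]], jaw=[1,1,1,1,1])

```text
time_s: 1.98
eef_pos: [0.5257, 0.0432, 0.0592]
eef_rot: [-0.002, 0.0, 1.0, 0.0]
wrist_force: [0.1, -0.7, 0.4]
opening: 1.0
grasp_force: 0.0
```

Call:
arm_command(dp=[[0,0,0],[0,0,0],[0,0,0],[0,0,0],[0,0,0]], turn=[[0,0,0],[0,0,0],[0,0,0],[0,0,0],[0,0,0]], jaw=[0.7,0.6,0.5,0.4,0.3])

```text
time_s: 2.6
eef_pos: [0.5286, 0.0427, 0.0624]
eef_rot: [0.001, 0.0, 1.0, -0.0]
wrist_force: [-1.8, -0.8, 6.2]
opening: 0.461
grasp_force: 59.3
```

Call:
arm_command(dp=[[0,0,-0.15],[0,0,-0.35],[0.02,0.05,-0.54],[0.1,0.2,-0.54],[0.2,0.4,-0.54]], turn=[[0,0,0],[0,0,0],[0,0,0],[0,0,0],[0,0,0]], jaw=[0.3,0.3,0.3,0.3,0.3])

```text
time_s: 3.22
eef_pos: [0.4778, 0.1434, 0.1971]
eef_rot: [0.001, 0.002, 1.0, 0.0]
wrist_force: [-0.4, -0.1, -1.3]
opening: 0.461
grasp_force: 60.2
```

Call:
arm_command(dp=[[0.08,0.15,0],[0.16,0.35,0],[0.25,0.52,0],[0.32,0.63,0],[0.32,0.63,0]], turn=[[0,0,0],[0,0,0],[0,0,0],[0,0,0],[0,0,0]], jaw=[0.3,0.3,0.3,0.3,0.3])

```text
time_s: 3.85
eef_pos: [0.3962, 0.3021, 0.196]
eef_rot: [-0.001, -0.001, 1.0, 0.0]
wrist_force: [0.3, 0.0, -0.9]
opening: 0.463
grasp_force: 60.3
```

Call:
arm_command(dp=[[0,0,0.2],[0,0,0.38],[0,0,0.46],[0,0,0.51],[0,0,0.51]], turn=[[0,0,0],[0,0,0],[0,0,0],[0,0,0],[0,0,0]], jaw=[0.3,0.3,0.3,0.3,0.3])

```text
time_s: 4.47
eef_pos: [0.3987, 0.3, 0.0688]
eef_rot: [0.0, 0.001, 1.0, -0.0]
wrist_force: [0.2, 0.3, -1.7]
opening: 0.46
grasp_force: 60.1
```

Call:
arm_command(dp=[[0,0,0],[0,0,0],[0,0,0],[0,0,0],[0,0,0]], turn=[[0,0,0],[0,0,0],[0,0,0],[0,0,0],[0,0,0]], jaw=[0.48,0.55,0.7,0.9,1])

```text
time_s: 5.1
eef_pos: [0.398, 0.3006, 0.0689]
eef_rot: [0.0, 0.0, 1.0, 0.0]
wrist_force: [-0.3, -0.5, -0.3]
opening: 0.998
grasp_force: 0.0
```

Call:
arm_command(dp=[[0,0,-0.25],[0,0,-0.5],[-0.08,-0.15,-0.6],[-0.2,-0.37,-0.6],[-0.32,-0.56,-0.6]], turn=[[0,0,0],[0,0,0],[0,0,0],[0,0,0],[0,0,0]], jaw=[1,1,1,1,1])

```text
time_s: 5.72
eef_pos: [0.4786, 0.1591, 0.2196]
eef_rot: [0.001, 0.0, 1.0, 0.0]
wrist_force: [0.9, -0.0, -0.1]
opening: 1.0
grasp_force: 0.0
```

Call:
arm_command(dp=[[-0.1,-0.2,0],[-0.2,-0.4,0],[-0.3,-0.6,0],[-0.396,-0.75,0],[-0.396,-0.75,0]], turn=[[0,0,0],[0,0,0],[0,0,0],[0,0,0],[0,0,0]], jaw=[1,1,1,1,1])

```text
time_s: 6.35
eef_pos: [0.5777, -0.03, 0.2185]
eef_rot: [0.0, 0.002, 1.0, -0.0]
wrist_force: [0.2, 0.7, 1.1]
opening: 0.998
grasp_force: 0.0
```

Call:
arm_command(dp=[[0,0,0.2],[0,0,0.4],[0,0,0.6],[0,0,0.7],[0,0,0.7]], turn=[[0,0,0],[0,0,0],[0,0,0],[0,0,0],[0,0,0]], jaw=[1,1,1,1,1])

```text
time_s: 6.98
eef_pos: [0.5741, -0.0255, 0.0415]
eef_rot: [-0.003, -0.0, 1.0, 0.001]
wrist_force: [0.2, 0.4, -0.4]
opening: 1.001
grasp_force: 0.0
```

Call:
arm_command(dp=[[0,0,0],[0,0,0],[0,0,0],[0,0,0],[0,0,0]], turn=[[0,0,0],[0,0,0],[0,0,0],[0,0,0],[0,0,0]], jaw=[0.75,0.65,0.55,0.45,0.3])

```text
time_s: 7.6
eef_pos: [0.5775, -0.0274, 0.0453]
eef_rot: [0.001, 0.0, 1.0, -0.0]
wrist_force: [-1.6, 0.1, 9.1]
opening: 0.433
grasp_force: 59.0
```

Call:
arm_command(dp=[[0,0,-0.15],[0,0,-0.35],[0,0.03,-0.54],[0.04,0.2,-0.56],[0.08,0.4,-0.56]], turn=[[0,0,0],[0,0,0],[0,0,0],[0,0,0],[0,0,0]], jaw=[0.3,0.3,0.3,0.3,0.3])

```text
time_s: 8.22
eef_pos: [0.5571, 0.0732, 0.185]
eef_rot: [0.001, 0.002, 1.0, -0.0]
wrist_force: [0.4, 1.0, -1.5]
opening: 0.434
grasp_force: 60.2
```

```bash
python3 - <<'E'
from h import *
s=camera("side");cv2.imwrite("pics/s1.png",cv2.resize(s[90:240,160:310],None,fx=4,fy=4,interpolation=cv2.INTER_CUBIC))
t=camera("top");cv2.imwrite("pics/t1full.png",t)
E
```

```text
(no output)
```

View pics/s1.png

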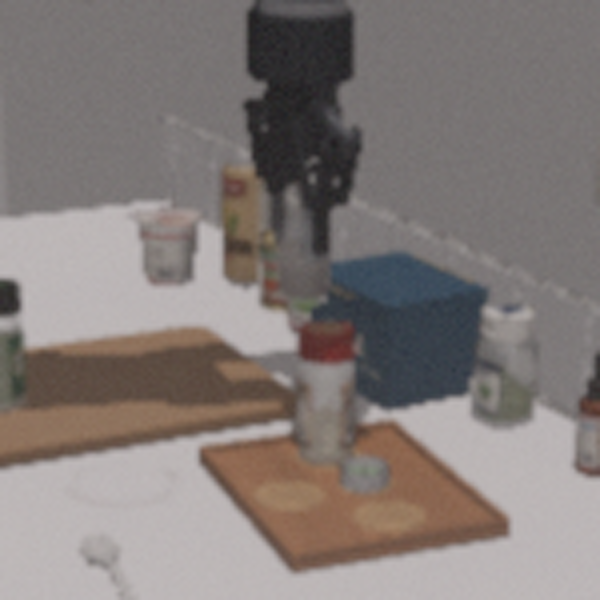

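Call:
arm_command(dp=[[0.06,0.22,0],[0.13,0.44,0],[0.19,0.66,0],[0.25,0.85,0],[0.268,0.914,0]], turn=[[0,0,0],[0,0,0],[0,0,0],[0,0,0],[0,0,0]], jaw=[0.3,0.3,0.3,0.3,0.3])

```text
time_s: 8.95
eef_pos: [0.4888, 0.3034, 0.1834]
eef_rot: [-0.0, -0.001, 1.0, -0.0]
wrist_force: [-0.1, -0.8, -1.2]
opening: 0.431
grasp_force: 60.3
```

Call:
arm_command(dp=[[0,0,0.2],[0,0,0.4],[0,0,0.5],[0,0,0.52],[0,0,0.52]], turn=[[0,0,0],[0,0,0],[0,0,0],[0,0,0],[0,0,0]], jaw=[0.3,0.3,0.3,0.3,0.3])

```text
time_s: 9.57
eef_pos: [0.4908, 0.3011, 0.0544]
eef_rot: [0.0, 0.001, 1.0, 0.0]
wrist_force: [-0.3, 0.1, -1.4]
opening: 0.437
grasp_force: 60.3
```

Call:
arm_command(dp=[[0,0,0.01],[0,0,0.01],[0,0,0.01]], turn=[[0,0,0],[0,0,0],[0,0,0]], jaw=[0.3,0.3,0.3])

```text
time_s: 9.95
eef_pos: [0.4903, 0.3017, 0.0519]
eef_rot: [0.001, 0.0, 1.0, 0.0]
wrist_force: [0.0, 0.2, -1.5]
opening: 0.43
grasp_force: 60.3
```

```bash
python3 - <<'E'
from h import *
s=camera("side");cv2.imwrite("pics/s2.png",cv2.resize(s[110:210,140:240],None,fx=5,fy=5,interpolation=cv2.INTER_CUBIC))
print(get_obs()["wrist_force"])
E
```

```text
[ 0.58255806 -0.36229366 -2.25400222]
```

View pics/s2.png

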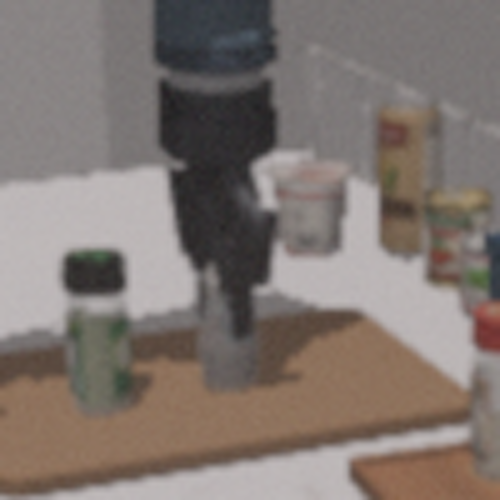

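The black jar stands upright on the board at crop (97,330). The mill is held upright with its base at about (230,385), close to the board.

Call:
arm_command(dp=[[0,0,0.004],[0,0,0.004],[0,0,0.008],[0,0,0.008]], turn=[[0,0,0],[0,0,0],[0,0,0],[0,0,0]], jaw=[0.3,0.3,0.3,0.3])

```text
time_s: 10.5
eef_pos: [0.4909, 0.3017, 0.0514]
eef_rot: [0.001, 0.0, 1.0, 0.0]
wrist_force: [-3.9, -3.0, 12.8]
opening: 0.435
grasp_force: 62.5
```

Call:
arm_command(dp=[[0,0,0],[0,0,0],[0,0,0],[0,0,0],[0,0,0]], turn=[[0,0,0],[0,0,0],[0,0,0],[0,0,0],[0,0,0]], jaw=[0.45,0.5,0.6,0.8,1])

```text
time_s: 11.12
eef_pos: [0.4898, 0.3015, 0.0491]
eef_rot: [-0.0, 0.0, 1.0, -0.0]
wrist_force: [-0.1, -1.0, -1.1]
opening: 0.979
grasp_force: 0.0
```

Call:
arm_command(dp=[[0,0,-0.25],[0,0,-0.5],[-0.08,-0.15,-0.68],[-0.18,-0.37,-0.68],[-0.28,-0.58,-0.68]], turn=[[0,0,0],[0,0,0],[0,0,0],[0,0,0],[0,0,0]], jaw=[1,1,1,1,1])

```text
time_s: 11.75
eef_pos: [0.5607, 0.1552, 0.2205]
eef_rot: [0.001, -0.0, 1.0, 0.0]
wrist_force: [0.3, -0.5, -0.3]
opening: 0.997
grasp_force: 0.0
```

Call:
arm_command(dp=[[-0.116,-0.244,0],[-0.116,-0.244,0.2],[-0.116,-0.244,0.42],[-0.116,-0.244,0.63],[-0.116,-0.244,0.63]], turn=[[0,0,0],[0,0,0],[0,0,0],[0,0,0],[0,0,0]], jaw=[1,1,1,1,1])

```text
time_s: 12.38
eef_pos: [0.5845, 0.0954, 0.0571]
eef_rot: [-0.005, 0.001, 1.0, 0.0]
wrist_force: [-0.3, 0.8, 0.3]
opening: 1.004
grasp_force: 0.0
```

Call:
arm_command(dp=[[0,0,0],[0,0,0],[0,0,0],[0,0,0],[0,0,0]], turn=[[0,0,0],[0,0,0],[0,0,0],[0,0,0],[0,0,0]], jaw=[0.75,0.65,0.55,0.45,0.3])

```text
time_s: 13.0
eef_pos: [0.5902, 0.095, 0.064]
eef_rot: [0.002, 0.0, 1.0, -0.0]
wrist_force: [-0.6, -0.7, 6.9]
opening: 0.505
grasp_force: 59.9
```

Call:
arm_command(dp=[[0,0,-0.15],[0,0,-0.35],[0,0.03,-0.54],[0.02,0.2,-0.54],[0.036,0.4,-0.54]], turn=[[0,0,0],[0,0,0],[0,0,0],[0,0,0],[0,0,0]], jaw=[0.3,0.3,0.3,0.3,0.3])

```text
time_s: 13.62
eef_pos: [0.5804, 0.1958, 0.1986]
eef_rot: [0.001, 0.001, 1.0, 0.0]
wrist_force: [0.7, 0.4, -1.9]
opening: 0.498
grasp_force: 61.1
```

Call:
arm_command(dp=[[0,0.2,0],[0,0.4,0],[0,0.424,0.1],[0,0.424,0.3],[0,0.424,0.42]], turn=[[0,0,0],[0,0,0],[0,0,0],[0,0,0],[0,0,0]], jaw=[0.3,0.3,0.3,0.3,0.3])

```text
time_s: 14.25
eef_pos: [0.5784, 0.3015, 0.0896]
eef_rot: [-0.001, 0.0, 1.0, -0.0]
wrist_force: [0.6, 0.6, -1.4]
opening: 0.505
grasp_force: 61.2
```

Call:
arm_command(dp=[[0,0,0.06],[0,0,0.088],[0,0,0.088],[0,0,0.088]], turn=[[0,0,0],[0,0,0],[0,0,0],[0,0,0]], jaw=[0.3,0.3,0.3,0.3])

```text
time_s: 14.75
eef_pos: [0.5809, 0.3017, 0.0712]
eef_rot: [0.001, 0.001, 1.0, 0.0]
wrist_force: [-0.9, -0.6, -1.4]
opening: 0.505
grasp_force: 61.2
```

Call:
arm_command(dp=[[0,0,0],[0,0,0],[0,0,0],[0,0,0],[0,0,0]], turn=[[0,0,0],[0,0,0],[0,0,0],[0,0,0],[0,0,0]], jaw=[0.52,0.57,0.7,0.9,1])

```text
time_s: 15.38
eef_pos: [0.5799, 0.3014, 0.0698]
eef_rot: [-0.0, 0.0, 1.0, -0.0]
wrist_force: [0.2, 0.2, 0.1]
opening: 0.998
grasp_force: 0.0
```

Call:
arm_command(dp=[[0,0,-0.25],[0,0,-0.5],[0,-0.15,-0.6],[0,-0.4,-0.6],[0,-0.6,-0.6]], turn=[[0,0,0],[0,0,0],[0,0,0],[0,0,0],[0,0,0]], jaw=[1,1,1,1,1])

```text
time_s: 16.0
eef_pos: [0.5798, 0.1497, 0.2205]
eef_rot: [0.001, 0.0, 1.0, -0.0]
wrist_force: [0.6, -1.5, -0.2]
opening: 1.004
grasp_force: 0.0
```

Call:
arm_command(dp=[[0.1,-0.24,0],[0.2,-0.48,0],[0.3,-0.72,0],[0.4,-0.95,0],[0.4,-0.95,0]], turn=[[0,0,0],[0,0,0],[0,0,0],[0,0,0],[0,0,0]], jaw=[1,1,1,1,1])

```text
time_s: 16.62
eef_pos: [0.4784, -0.0892, 0.22]
eef_rot: [0.0, 0.003, 1.0, -0.0]
wrist_force: [0.7, 0.1, 0.6]
opening: 0.998
grasp_force: 0.0
```

```bash
python3 - <<'E'
from h import *
t=camera("top");s=camera("side");cv2.imwrite("pics/top3.png",t);cv2.imwrite("pics/side3.png",s)
a=cv2.resize(np.clip(t[140:300,80:300]*2.0,0,255).astype('u1'),None,fx=2.2,fy=2.2,interpolation=cv2.INTER_CUBIC)
b=cv2.resize(s[130:250,115:295],None,fx=1.7,fy=1.7,interpolation=cv2.INTER_CUBIC);b=cv2.copyMakeBorder(b,0,a.shape[0]-b.shape[0],0,0,0)
cv2.imwrite("pics/z3.png",np.hstack([a,b]))
E
```

```text
(no output)
```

View pics/z3.png

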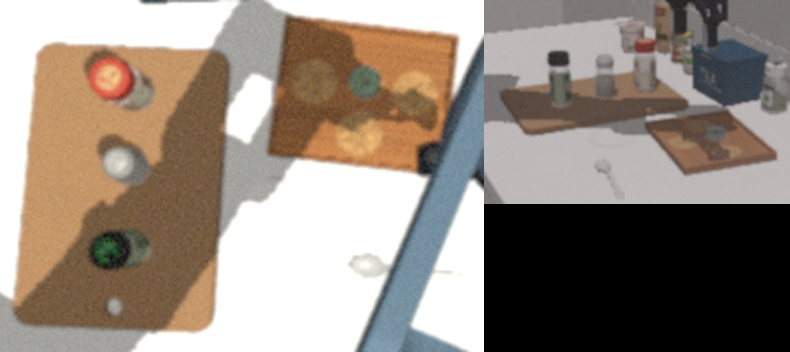

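```bash
python3 - <<'E'
from h import *
for n,uv,z in(("tea",(245.5,177.3),.025),("padL",(222.7,177.3),.01),("padF",(242.7,201.8),.01),("padR",(268.6,181.4),.01),("red b (.580,.300)",(130.5,175),.122),("blk b (.398,.299)",(130,253.2),.121),("mill b (.49,.30)",(134.1,214.1),.1)): print(n,onz("top",uv,z).round(4))
print(px("top",[.59,.033,.025]),get_obs()["eef_pos"])
E
```

```text
tea [0.5885 0.033 ]
padL [0.5916 0.093 ]
padF [0.5265 0.0411]
padR [ 0.5795 -0.0271]
red b (.580,.300) [0.5809 0.2999]
blk b (.398,.299) [0.4006 0.2963]
mill b (.49,.30) [0.4911 0.2956]
[245.51377001 176.73608599] [ 0.47942653 -0.08694583  0.22001189]
```

Call:
arm_command(dp=[[-0.14,0.16,0],[-0.3,0.32,0],[-0.436,0.483,0],[-0.436,0.483,0.2],[-0.436,0.483,0.4]], turn=[[0,0,0],[0,0,0],[0,0,0],[0,0,0],[0,0,0]], jaw=[1,1,1,1,0.9])

```text
time_s: 17.35
eef_pos: [0.5897, 0.0378, 0.1188]
eef_rot: [0.001, -0.002, 1.0, 0.0]
wrist_force: [0.0, -0.5, -0.4]
opening: 0.9
grasp_force: 0.0
```

Call:
arm_command(dp=[[0,0,0.18],[0,0,0.33],[0,0,0.41],[0,0,0.43],[0,0,0.43]], turn=[[0,0,0],[0,0,0],[0,0,0],[0,0,0],[0,0,0]], jaw=[0.8,0.8,0.8,0.8,0.8])

```text
time_s: 17.98
eef_pos: [0.5896, 0.035, 0.0132]
eef_rot: [0.001, 0.0, 1.0, -0.0]
wrist_force: [0.6, -0.2, 0.0]
opening: 0.8
grasp_force: 0.0
```

Call:
arm_command(dp=[[0,0,0],[0,0,0],[0,0,0],[0,0,0],[0,0,0]], turn=[[0,0,0],[0,0,0],[0,0,0],[0,0,0],[0,0,0]], jaw=[0.65,0.55,0.48,0.4,0.3])

```text
time_s: 18.6
eef_pos: [0.5891, 0.0344, 0.0133]
eef_rot: [0.0, 0.001, 1.0, -0.0]
wrist_force: [-2.6, -0.6, 5.6]
opening: 0.396
grasp_force: 59.1
```

Call:
arm_command(dp=[[0,0,-0.1],[0,0,-0.3],[0.05,-0.13,-0.4],[0.12,-0.33,-0.4],[0.2,-0.53,-0.4]], turn=[[0,0,0],[0,0,0],[0,0,0],[0,0,0],[0,0,0]], jaw=[0.3,0.3,0.3,0.3,0.3])

```text
time_s: 19.23
eef_pos: [0.5385, -0.099, 0.1132]
eef_rot: [0.001, -0.0, 1.0, -0.0]
wrist_force: [-0.7, -1.3, -0.7]
opening: 0.401
grasp_force: 59.9
```

```bash
python3 - <<'E'
from h import *
t=camera("top");s=camera("side")
for p,z in((.47,-.284),.008),: print(px("top",[*p,z]),px("side",[*p,z]))
a=t[190:255,330:410];b=s[150:300,220:320]
print(px("side",[*get_obs()["eef_pos"]]))
a=cv2.resize(np.clip(a*2.,0,255).astype('u1'),None,fx=5,fy=5,interpolation=cv2.INTER_CUBIC);b=cv2.resize(b,None,fx=3,fy=3,interpolation=cv2.INTER_CUBIC)
a=cv2.copyMakeBorder(a,0,b.shape[0]-a.shape[0],0,0,0);cv2.imwrite("pics/z4.png",np.hstack([a,b]))
hs=cv2.cvtColor(t,cv2.COLOR_BGR2HSV);w=cv2.inRange(hs,(0,70,15),(22,255,255));k=blob(w,(335,190,405,255));e=cv2.fitEllipse(k);print(e,onz("top",e[0],.008))
hs=cv2.cvtColor(s,cv2.COLOR_BGR2HSV);w=cv2.inRange(hs,(0,60,10),(25,255,150));k=blob(w,(240,250,310,290));e=cv2.fitEllipse(k);print(e,onz("side",e[0],.006))
E
```

```text
[368.32588591 222.27978884] [274.62040517 269.82963592]
[259.20404681 196.60839762]
((373.3353271484375, 224.0463104248047), (28.128313064575195, 41.805206298828125), 11.993976593017578) [ 0.46529741 -0.29676944]
((275.30255126953125, 271.9342956542969), (24.035993576049805, 44.78350830078125), 93.43473052978516) [ 0.46821556 -0.28965205]
```

View pics/z4.png

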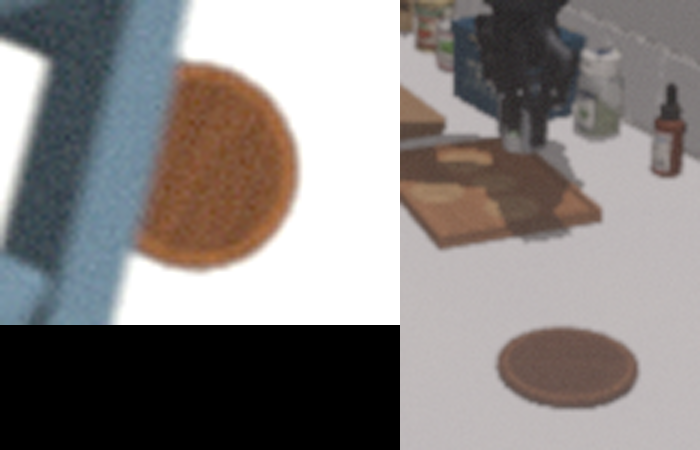

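The tea light is held at the fingertips. The coaster centre is at about top px (369,223), which is about (0.469,-0.285).

Call:
arm_command(dp=[[0.1,-0.23,0],[0.18,-0.46,0],[0.28,-0.69,0],[0.28,-0.743,0.1],[0.28,-0.743,0.25]], turn=[[0,0,0],[0,0,0],[0,0,0],[0,0,0],[0,0,0]], jaw=[0.3,0.3,0.3,0.3,0.3])

```text
time_s: 19.95
eef_pos: [0.4694, -0.286, 0.0506]
eef_rot: [0.002, 0.002, 1.0, -0.001]
wrist_force: [-0.2, -0.3, 0.5]
opening: 0.403
grasp_force: 60.0
```

Call:
arm_command(dp=[[0,0,0.1],[0,0,0.14],[0,0,0.154],[0,0,0.154],[0,0,0.154]], turn=[[0,0,0],[0,0,0],[0,0,0],[0,0,0],[0,0,0]], jaw=[0.3,0.3,0.3,0.3,0.3])

```text
time_s: 20.58
eef_pos: [0.4692, -0.284, 0.0123]
eef_rot: [0.001, 0.0, 1.0, -0.001]
wrist_force: [-0.1, -0.5, -0.4]
opening: 0.4
grasp_force: 60.0
```

Call:
arm_command(dp=[[0,0,0.004],[0,0,0.004]], turn=[[0,0,0],[0,0,0]], jaw=[0.3,0.3])

```text
time_s: 20.82
eef_pos: [0.4691, -0.284, 0.0113]
eef_rot: [0.001, 0.0, 1.0, -0.001]
wrist_force: [-1.1, 0.2, 5.0]
opening: 0.398
grasp_force: 60.6
```

Contact with the coaster. I'll release, retreat to the front right and look.

Call:
arm_command(dp=[[0,0,0],[0,0,0],[0,0,0],[0,0,0],[0,0,0]], turn=[[0,0,0],[0,0,0],[0,0,0],[0,0,0],[0,0,0]], jaw=[0.42,0.48,0.6,0.8,1])

```text
time_s: 21.45
eef_pos: [0.4683, -0.2834, 0.0101]
eef_rot: [-0.0, 0.0, 1.0, 0.0]
wrist_force: [0.1, 0.9, -0.6]
opening: 0.977
grasp_force: 0.0
```

Call:
arm_command(dp=[[0,0,-0.2],[0,0,-0.4],[0,0.15,-0.6],[0,0.4,-0.83],[0,0.6,-0.83]], turn=[[0,0,0],[0,0,0],[0,0,0],[0,0,0],[0,0,0]], jaw=[1,1,1,1,1])

```text
time_s: 22.08
eef_pos: [0.4699, -0.1393, 0.22]
eef_rot: [0.003, 0.001, 1.0, -0.002]
wrist_force: [1.2, 0.2, 0.4]
opening: 1.004
grasp_force: 0.0
```

Call:
arm_command(dp=[[0,0.2,0],[0,0.42,0],[0,0.62,0]], turn=[[0,0,0],[0,0,0],[0,0,0]], jaw=[1,1,1])

```text
time_s: 22.45
eef_pos: [0.4684, 0.0177, 0.2167]
eef_rot: [0.0, 0.0, 1.0, -0.0]
wrist_force: [1.5, 0.6, 0.2]
opening: 0.996
grasp_force: 0.0
```

```bash
python3 - <<'E'
from h import *
t=camera("top");s=camera("side");cv2.imwrite("pics/t5.png",t)
def up(i,f,g): return cv2.resize(np.clip(i*g,0,255).astype('u1'),None,fx=f,fy=f,interpolation=cv2.INTER_CUBIC)
a=up(t[190:255,335:405],5,2);b=up(s[245:300,240:310],5,1);c=up(t[155:290,85:190],3,2)
m=max(x.shape[0] for x in(a,b,c));cv2.imwrite("pics/z5.png",np.hstack([cv2.copyMakeBorder(x,0,m-x.shape[0],0,0,0) for x in(a,c,)]+[cv2.copyMakeBorder(b[:,25:325][:, :],0,m-b.shape[0],0,0,0)])[:,:800])
hs=cv2.cvtColor(t,cv2.COLOR_BGR2HSV)
k=blob(cv2.inRange(hs,(0,70,15),(22,255,255)),(335,190,405,255));e=cv2.fitEllipse(k);print("coaster",e,onz("top",e[0],.008))
k=blob(cv2.inRange(hs,(40,25,20),(100,255,255)),(345,200,395,245));e=cv2.minEnclosingCircle(k);print("tea",e,onz("top",e[0],.023))
E
```

```text
coaster ((368.2035827636719, 222.697509765625), (38.88783645629883, 40.72848892211914), 131.07962036132812) [ 0.46892353 -0.28363164]
tea ((369.0, 222.0), 7.280210018157959) [ 0.47003963 -0.28129841]
```

View pics/z5.png

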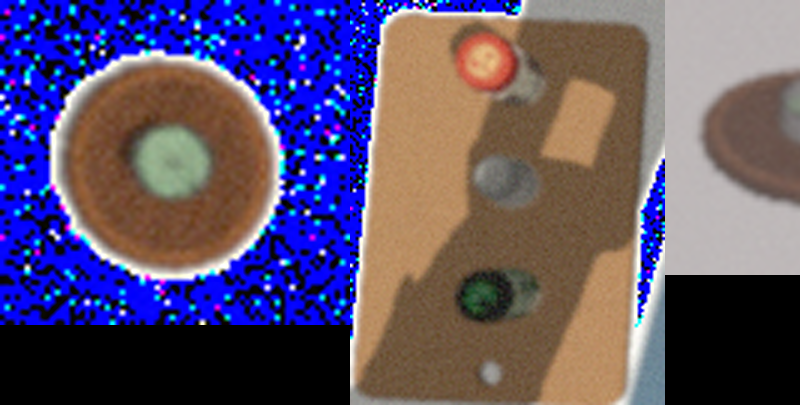

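The tea light is centred on the coaster at crop (173,160), and all three stand on the board. Now I'll return the red jar.

Call:
arm_command(dp=[[-0.11,0.22,0],[-0.22,0.44,0],[-0.33,0.66,0],[-0.44,0.86,0],[-0.444,1,0]], turn=[[0,0,0],[0,0,0],[0,0,0],[0,0,0],[0,0,0]], jaw=[1,1,1,1,1])

```text
time_s: 23.18
eef_pos: [0.5815, 0.267, 0.2159]
eef_rot: [0.0, 0.0, 1.0, -0.0]
wrist_force: [-0.7, 1.1, -0.1]
opening: 1.0
grasp_force: 0.0
```

Call:
arm_command(dp=[[0,0.12,0],[0,0.12,0.18],[0,0.12,0.4],[0,0.12,0.596],[0,0.12,0.596]], turn=[[0,0,0],[0,0,0],[0,0,0],[0,0,0],[0,0,0]], jaw=[1,1,1,1,1])

```text
time_s: 23.8
eef_pos: [0.5765, 0.2938, 0.0624]
eef_rot: [-0.005, 0.001, 1.0, -0.002]
wrist_force: [-0.4, -0.3, 0.3]
opening: 1.0
grasp_force: 0.0
```

Call:
arm_command(dp=[[0,0,0],[0,0,0],[0,0,0],[0,0,0],[0,0,0]], turn=[[0,0,0],[0,0,0],[0,0,0],[0,0,0],[0,0,0]], jaw=[0.75,0.65,0.55,0.45,0.3])

```text
time_s: 24.42
eef_pos: [0.5815, 0.2968, 0.0698]
eef_rot: [0.002, 0.0, 1.0, 0.001]
wrist_force: [-0.6, 2.5, 6.9]
opening: 0.51
grasp_force: 58.0
```

Call:
arm_command(dp=[[0,0,-0.15],[0,0,-0.35],[0,-0.03,-0.52],[-0.01,-0.2,-0.52],[-0.036,-0.4,-0.52]], turn=[[0,0,0],[0,0,0],[0,0,0],[0,0,0],[0,0,0]], jaw=[0.3,0.3,0.3,0.3,0.3])

```text
time_s: 25.05
eef_pos: [0.5886, 0.1955, 0.1983]
eef_rot: [0.001, -0.001, 1.0, -0.0]
wrist_force: [0.0, -0.7, -2.3]
opening: 0.508
grasp_force: 59.5
```

Call:
arm_command(dp=[[0,-0.2,0],[0,-0.38,0],[0,-0.406,0.1],[0,-0.406,0.3],[0,-0.406,0.45]], turn=[[0,0,0],[0,0,0],[0,0,0],[0,0,0],[0,0,0]], jaw=[0.3,0.3,0.3,0.3,0.3])

```text
time_s: 25.68
eef_pos: [0.5877, 0.0938, 0.0832]
eef_rot: [-0.001, 0.001, 1.0, -0.0]
wrist_force: [-0.4, -0.8, -1.5]
opening: 0.505
grasp_force: 59.6
```

Call:
arm_command(dp=[[0,0,0.06],[0,0,0.09],[0,0,0.094],[0,0,0.094]], turn=[[0,0,0],[0,0,0],[0,0,0],[0,0,0]], jaw=[0.3,0.3,0.3,0.3])

```text
time_s: 26.18
eef_pos: [0.59, 0.0944, 0.063]
eef_rot: [0.001, 0.0, 1.0, -0.0]
wrist_force: [1.0, 1.1, 0.4]
opening: 0.502
grasp_force: 60.5
```

Call:
arm_command(dp=[[0,0,0],[0,0,0],[0,0,0],[0,0,0],[0,0,0]], turn=[[0,0,0],[0,0,0],[0,0,0],[0,0,0],[0,0,0]], jaw=[0.52,0.57,0.7,0.9,1])

```text
time_s: 26.8
eef_pos: [0.5887, 0.0942, 0.0615]
eef_rot: [-0.0, 0.0, 1.0, -0.0]
wrist_force: [0.3, 0.3, 0.9]
opening: 1.001
grasp_force: 0.0
```

Call:
arm_command(dp=[[0,0,-0.25],[0,0,-0.45],[0.1,0.13,-0.63],[0.2,0.35,-0.63],[0.3,0.58,-0.63]], turn=[[0,0,0],[0,0,0],[0,0,0],[0,0,0],[0,0,0]], jaw=[1,1,1,1,1])

```text
time_s: 27.42
eef_pos: [0.5137, 0.2402, 0.2201]
eef_rot: [0.001, 0.001, 1.0, 0.0]
wrist_force: [0.8, 0.9, 0.3]
opening: 0.999
grasp_force: 0.0
```

Call:
arm_command(dp=[[0.04,0.12,0],[0.1,0.245,0],[0.1,0.245,0],[0.1,0.245,0]], turn=[[0,0,0],[0,0,0],[0,0,0],[0,0,0]], jaw=[1,1,1,1])

```text
time_s: 27.92
eef_pos: [0.4891, 0.3001, 0.2189]
eef_rot: [0.0, 0.0, 1.0, -0.0]
wrist_force: [-0.1, 0.1, 0.4]
opening: 0.997
grasp_force: 0.0
```

Call:
arm_command(dp=[[0,0,0.2],[0,0,0.4],[0,0,0.6],[0,0,0.68],[0,0,0.68]], turn=[[0,0,0],[0,0,0],[0,0,0],[0,0,0],[0,0,0]], jaw=[1,1,1,1,1])

```text
time_s: 28.55
eef_pos: [0.4888, 0.2996, 0.0482]
eef_rot: [-0.001, 0.001, 1.0, -0.0]
wrist_force: [-0.2, -0.8, 0.5]
opening: 0.997
grasp_force: 0.0
```

Call:
arm_command(dp=[[0,0,0],[0,0,0],[0,0,0],[0,0,0],[0,0,0]], turn=[[0,0,0],[0,0,0],[0,0,0],[0,0,0],[0,0,0]], jaw=[0.75,0.65,0.55,0.45,0.3])

```text
time_s: 29.18
eef_pos: [0.4899, 0.301, 0.0506]
eef_rot: [0.001, 0.0, 1.0, 0.0]
wrist_force: [-1.9, -0.3, 8.5]
opening: 0.44
grasp_force: 58.8
```

Call:
arm_command(dp=[[0,0,-0.15],[0,0,-0.35],[0,-0.03,-0.56],[-0.05,-0.2,-0.6],[-0.1,-0.4,-0.6]], turn=[[0,0,0],[0,0,0],[0,0,0],[0,0,0],[0,0,0]], jaw=[0.3,0.3,0.3,0.3,0.3])

```text
time_s: 29.8
eef_pos: [0.5148, 0.2003, 0.2011]
eef_rot: [0.002, -0.001, 1.0, 0.0]
wrist_force: [-0.2, -0.4, -1.5]
opening: 0.437
grasp_force: 60.2
```

Call:
arm_command(dp=[[-0.05,-0.22,0],[-0.11,-0.44,0],[-0.17,-0.66,0],[-0.23,-0.86,0],[-0.251,-0.912,0]], turn=[[0,0,0],[0,0,0],[0,0,0],[0,0,0],[0,0,0]], jaw=[0.3,0.3,0.3,0.3,0.3])

```text
time_s: 30.42
eef_pos: [0.5769, -0.0306, 0.199]
eef_rot: [0.0, 0.002, 1.0, -0.0]
wrist_force: [-0.5, -0.3, -1.7]
opening: 0.439
grasp_force: 60.2
```

Call:
arm_command(dp=[[0,0,0.2],[0,0,0.4],[0,0,0.56],[0,0,0.6],[0,0,0.6]], turn=[[0,0,0],[0,0,0],[0,0,0],[0,0,0],[0,0,0]], jaw=[0.3,0.3,0.3,0.3,0.3])

```text
time_s: 31.05
eef_pos: [0.5765, -0.0271, 0.0493]
eef_rot: [-0.0, 0.0, 1.0, 0.0]
wrist_force: [0.7, -0.5, -1.1]
opening: 0.434
grasp_force: 60.2
```

Call:
arm_command(dp=[[0,0,0.012],[0,0,0.02],[0,0,0.02]], turn=[[0,0,0],[0,0,0],[0,0,0]], jaw=[0.3,0.3,0.3])

```text
time_s: 31.42
eef_pos: [0.5769, -0.0277, 0.0448]
eef_rot: [0.001, 0.0, 1.0, -0.0]
wrist_force: [0.6, -0.5, 0.2]
opening: 0.439
grasp_force: 60.5
```

Weight is off, so I'll release and go back for the black jar at about (0.398,0.300).

Call:
arm_command(dp=[[0,0,0.002],[0,0,0.002],[0,0,0.002],[0,0,0.002],[0,0,0.002]], turn=[[0,0,0],[0,0,0],[0,0,0],[0,0,0],[0,0,0]], jaw=[0.45,0.5,0.6,0.8,1])

```text
time_s: 32.05
eef_pos: [0.5764, -0.0276, 0.0434]
eef_rot: [-0.0, 0.0, 1.0, 0.0]
wrist_force: [-0.0, 0.5, -0.7]
opening: 0.98
grasp_force: 0.0
```

Call:
arm_command(dp=[[0,0,-0.25],[0,0,-0.5],[0.1,0.1,-0.7],[0.26,0.29,-0.7],[0.42,0.48,-0.7]], turn=[[0,0,0],[0,0,0],[0,0,0],[0,0,0],[0,0,0]], jaw=[1,1,1,1,1])

```text
time_s: 32.67
eef_pos: [0.4709, 0.0934, 0.2194]
eef_rot: [0.001, 0.001, 1.0, 0.0]
wrist_force: [0.7, 0.8, 0.0]
opening: 1.005
grasp_force: 0.0
```

Call:
arm_command(dp=[[0.07,0.2,0],[0.14,0.42,0],[0.22,0.64,0],[0.296,0.83,0],[0.296,0.83,0]], turn=[[0,0,0],[0,0,0],[0,0,0],[0,0,0],[0,0,0]], jaw=[1,1,1,1,1])

```text
time_s: 33.3
eef_pos: [0.3961, 0.3027, 0.2185]
eef_rot: [-0.0, -0.002, 1.0, 0.0]
wrist_force: [0.8, -0.5, -0.2]
opening: 0.998
grasp_force: 0.0
```

Call:
arm_command(dp=[[0,0,0.2],[0,0,0.4],[0,0,0.56],[0,0,0.6],[0,0,0.6]], turn=[[0,0,0],[0,0,0],[0,0,0],[0,0,0],[0,0,0]], jaw=[1,1,1,1,1])

```text
time_s: 33.92
eef_pos: [0.3983, 0.2995, 0.0688]
eef_rot: [-0.0, 0.001, 1.0, -0.0]
wrist_force: [0.7, -0.5, 0.0]
opening: 1.005
grasp_force: 0.0
```

Call:
arm_command(dp=[[0,0,0],[0,0,0],[0,0,0],[0,0,0],[0,0,0]], turn=[[0,0,0],[0,0,0],[0,0,0],[0,0,0],[0,0,0]], jaw=[0.75,0.65,0.55,0.45,0.3])

```text
time_s: 34.55
eef_pos: [0.3982, 0.3003, 0.0694]
eef_rot: [0.001, 0.0, 1.0, 0.0]
wrist_force: [-0.9, -1.0, 6.6]
opening: 0.462
grasp_force: 59.4
```

Call:
arm_command(dp=[[0,0,-0.15],[0,0,-0.35],[-0.02,-0.05,-0.52],[-0.1,-0.2,-0.52],[-0.2,-0.4,-0.52]], turn=[[0,0,0],[0,0,0],[0,0,0],[0,0,0],[0,0,0]], jaw=[0.3,0.3,0.3,0.3,0.3])

```text
time_s: 35.17
eef_pos: [0.448, 0.1998, 0.1993]
eef_rot: [0.001, -0.001, 1.0, 0.0]
wrist_force: [0.9, -0.4, -1.7]
opening: 0.461
grasp_force: 60.6
```

Call:
arm_command(dp=[[-0.11,-0.2,0],[-0.21,-0.4,0],[-0.3,-0.58,0],[-0.321,-0.632,0.0],[-0.321,-0.632,0.15]], turn=[[0,0,0],[0,0,0],[0,0,0],[0,0,0],[0,0,0]], jaw=[0.3,0.3,0.3,0.3,0.3])

```text
time_s: 35.8
eef_pos: [0.5305, 0.0407, 0.1633]
eef_rot: [0.003, 0.001, 1.0, -0.0]
wrist_force: [0.0, 0.7, -2.2]
opening: 0.459
grasp_force: 60.7
```

Call:
arm_command(dp=[[0,0,0.2],[0,0,0.34],[0,0,0.39],[0,0,0.394],[0,0,0.396]], turn=[[0,0,0],[0,0,0],[0,0,0],[0,0,0],[0,0,0]], jaw=[0.3,0.3,0.3,0.3,0.3])

```text
time_s: 36.42
eef_pos: [0.5282, 0.0423, 0.0627]
eef_rot: [0.0, 0.0, 1.0, -0.0]
wrist_force: [0.2, -1.0, -1.3]
opening: 0.46
grasp_force: 60.4
```

Call:
arm_command(dp=[[0,0,0.004],[0,0,0.004],[0,0,0.004],[0,0,0.004],[0,0,0.004]], turn=[[0,0,0],[0,0,0],[0,0,0],[0,0,0],[0,0,0]], jaw=[0.3,0.48,0.55,0.8,1])

```text
time_s: 37.05
eef_pos: [0.5278, 0.0419, 0.061]
eef_rot: [-0.0, 0.0, 1.0, 0.0]
wrist_force: [-0.7, 0.7, -0.1]
opening: 0.944
grasp_force: 0.0
```

Call:
arm_command(dp=[[0,0,-0.25],[0,0,-0.5],[0.1,0.1,-0.7],[0.26,0.29,-0.7],[0.42,0.48,-0.7]], turn=[[0,0,0],[0,0,0],[0,0,0],[0,0,0],[0,0,0]], jaw=[1,1,1,1,1])

```text
time_s: 37.67
eef_pos: [0.4223, 0.1629, 0.2369]
eef_rot: [0.001, 0.001, 1.0, 0.0]
wrist_force: [0.9, 0.3, -0.0]
opening: 0.998
grasp_force: 0.0
```

Call:
arm_command(dp=[[0.07,0.2,0],[0.14,0.42,0],[0.22,0.64,0],[0.296,0.83,0],[0.296,0.83,0]], turn=[[0,0,0],[0,0,0],[0,0,0],[0,0,0],[0,0,0]], jaw=[1,1,1,1,1])

```text
time_s: 38.3
eef_pos: [0.3473, 0.3722, 0.2359]
eef_rot: [-0.0, -0.002, 1.0, 0.0]
wrist_force: [1.0, -0.6, 0.4]
opening: 1.003
grasp_force: 0.0
```

```bash
python3 - <<'E'
from h import *
t=camera("top");s=camera("side");t0=cv2.imread("pics/top0.png");s0=cv2.imread("pics/side0.png")
def up(i,g=1,f=3.5): return cv2.resize(cv2.convertScaleAbs(i,alpha=g),None,fx=f,fy=f,interpolation=cv2.INTER_CUBIC)
r=lambda a,b:np.hstack([a,b])
cv2.imwrite("pics/z6.png",np.vstack([r(up(t0[140:222,195:295],2),up(t[140:222,195:295],2)),r(up(s0[155:235,200:300]),up(s[155:235,200:300]))]))
hs=cv2.cvtColor(t,cv2.COLOR_BGR2HSV)
k=blob(cv2.inRange(hs,(40,25,20),(100,255,255)),(345,200,395,245));e=cv2.minEnclosingCircle(k);print("tea",e,onz("top",e[0],.023))
E
```

```text
tea ((369.1197204589844, 221.82394409179688), 7.216294765472412) [ 0.47048497 -0.28162577]
```

View pics/z6.png

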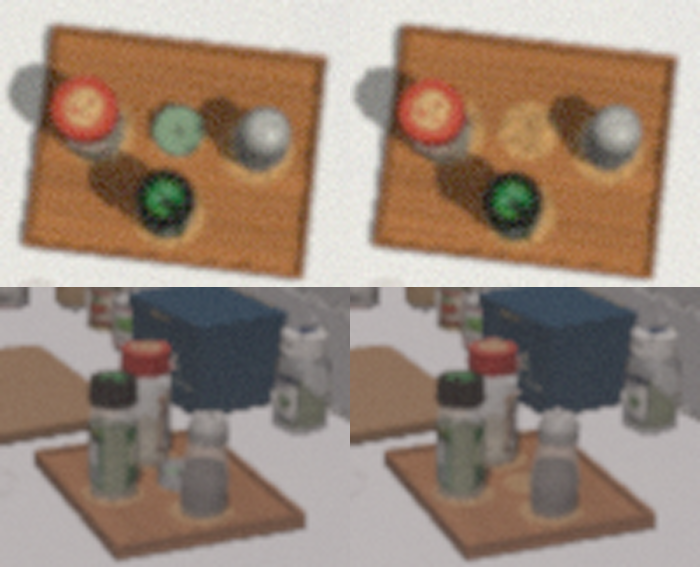

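The before and after views match to within about 1 px (2–3 mm). All three stand upright on their own pads, and the tea light is centred on the coaster. I'll hand in.

```bash
python3 -c "
from bench import *
print(hand_in())"
```

```text
the job is handed in; nothing more can be done
None
```

The job is handed in: the tea light stands centred on the coaster to within about 3 mm, and both jars and the mill are upright on their original pads, within about 3 mm of where they started; no verdict came back.

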